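# Change the hinge pin of the engine stand bracket

### The job

Change the hinge pin of the red bracket: pull out the worn pin with the grey grip and drop it tip-down into the white scrap tube, then take the new pin with the yellow grip from the rack and thread it down through the upper brass bushing and on through the lower one. Finish still holding the new pin there, at rest, with its nose poking out below the lower bushing and its collar still about 15 mm clear above the upper one, so that a washer can be slipped under it; do not let go. Leave the blue and green pins in the rack.

Things in the scene. Friction and masses are not known exactly. Their poses are not given: they have to be found in the camera images.
- bracket: red C-shaped hinge bracket, bolted to the bench, 115 mm high: base plate 110 x 80 mm, 8 mm thick; upright web along its -x edge (outer face at x = -50 mm, no higher than the top lug), two lugs 54 mm wide reaching to x = +25 mm, one above the other, open on its +x side. Each lug carries a brass bushing on the same vertical axis. Origin on the bench, on that axis; z up.
- upper_bushing (a point): centre of the mouth (top rim) of the upper brass bushing, 123 mm above the bench. The bushing is 30 mm over its rim and 18 mm high (its lower end 105 mm above the bench); bore 15 mm, flared to 21 mm over its top 4 mm. Nothing of the bracket stands higher.
- lower_bushing (a point): centre of the underside of the lower brass bushing, 50 mm above the bench, straight below upper_bushing. The same bushing, its mouth 68 mm above the bench. The base plate's top, 8 mm above the bench, is solid.
- worn_pin: a hinge pin with a grey round grip and dark shank. Along its own z, from its tip up: shank 12 mm dia and 110 mm long whose first 10 mm taper to a 6 mm nose; a flat collar 28 mm dia from 110 to 114 mm; the grip, 22 mm dia, from 114 to 152 mm. Origin at the tip, z along the pin towards the grip. About 0.13 kg. It starts upright through both bushings of the bracket, its collar resting on the upper one (tip 13 mm above the bench).
- new_pin: a hinge pin with a yellow round grip and bright steel shank. Along its own z, from its tip up: shank 12 mm dia and 110 mm long whose first 10 mm taper to a 6 mm nose; a flat collar 28 mm dia from 110 to 114 mm; the grip, 22 mm dia, from 114 to 152 mm. Origin at the tip, z along the pin towards the grip. About 0.13 kg. It starts hanging upright in one of the rack's three holes, its collar resting on the rack's top (tip 10 mm above the bench).
- new_pin_collar (a point): on the axis of the new pin at the underside of its collar, 110 mm above its tip.
- blue_pin: a hinge pin with a blue round grip and bright steel shank. Along its own z, from its tip up: shank 12 mm dia and 110 mm long whose first 10 mm taper to a 6 mm nose; a flat collar 28 mm dia from 110 to 114 mm; the grip, 22 mm dia, from 114 to 152 mm. Origin at the tip, z along the pin towards the grip. About 0.13 kg. It hangs in another hole of the rack; to be left there.
- green_pin: a hinge pin with a green round grip and bright steel shank. Along its own z, from its tip up: shank 12 mm dia and 110 mm long whose first 10 mm taper to a 6 mm nose; a flat collar 28 mm dia from 110 to 114 mm; the grip, 22 mm dia, from 114 to 152 mm. Origin at the tip, z along the pin towards the grip. About 0.13 kg. It hangs in another hole of the rack; to be left there.
- rack: fixed pale metal pin rack, open at its long sides, 70 mm (x) by 190 mm (y), its flat top 120 mm above the bench, with three 14 mm through holes in a row along its own y at -60, 0 and +60 mm. Origin on the bench under its centre.
- scrap_tube: fixed white upright tube on a dark 90 x 90 mm foot: outside 40 mm, bore 34 mm, rim 100 mm above the bench, open at the top. Origin on the bench on its axis.
- tube_floor (a point): centre of the scrap tube's inner floor, 8 mm above the bench.
Mind the look-alikes: they are no part of the job. Of the things shaped like the scrap_tube, the white one is meant.

How it is judged (in metres and radians):
On the way, in this order (a step that is already met when the one before it is completed fails the run):
1. the worn pin stands tip-down in the scrap tube, let go (horizontal distance between worn_pin and tube_floor below 0.018 m and z of worn_pin in the frame of scrap_tube below 0.03 m and angle between worn_pin's own z axis and vertical below 0.4 rad and contact force between the fingers and worn_pin below 0.2 N), for 0.2 s.
2. the held new pin's nose is in the upper bushing, not yet in the lower (horizontal distance between new_pin and upper_bushing below 0.007 m and z of new_pin in the frame of bracket between 0.068 and 0.118 m and contact force between the fingers and new_pin above 1 N), for 0.1 s.
3. the held new pin spans both bushings (horizontal distance between new_pin and lower_bushing below 0.006 m and horizontal distance between new_pin_collar and upper_bushing below 0.006 m and z of new_pin in the frame of bracket between 0.015 and 0.048 m and angle between new_pin's own z axis and vertical below 0.08 rad and contact force between the fingers and new_pin above 1 N), for 0.2 s.
At the end, for the whole second after the job is handed in: Worn pin let go tip-down in the scrap tube (tip within 30 mm of its foot, lean under 0.4 rad). New pin held still through both bushings: within 6 mm of their axis, lean under 0.08 rad, tip at least 2 mm below the lower bushing, collar at least 2 mm above the upper (tip 15 to 48 mm high) (all of step 1 and all of step 3 and linear speed of new_pin below 0.02 m/s and linear speed of worn_pin below 0.05 m/s); the arm keeps its last pose, push and grip.
It fails at once if the blue pin is taken out of or knocked about in the rack (moved over 20 mm) (distance of blue_pin from where it was at the start of the episode above 0.02 m).
It fails at once if the green pin is taken out of or knocked about in the rack (moved over 20 mm) (distance of green_pin from where it was at the start of the episode above 0.02 m).
It also fails if it takes over 67 s, if anything falls off the work surface, if the arm or the gripper's body presses on something with over 40 N, if the wrist force passes 120 N, or if a joint passes its speed limit or range.

### The arm

A 6-joint arm with a two-finger parallel gripper is mounted at the origin on the work surface. World frame = base frame: x ahead of the robot, y to its left, z up, the work surface at z = 0. Lengths are in m, angles in degrees, forces in N, time in s.
With the tool pointing down it reaches from about 0.4 to 0.825 m from the base axis. Payload 7 kg.
Tool frame: the origin (TCP) lies midway between the tips of the shut fingers; the grasp point (between the pads) lies 19 mm behind it; z points along the fingers, y is the direction in which the jaws open and shut (so a half turn about z gives the same grasp; the last joint's range is limited). The gripper opens to 88 mm and grips with 3 to 60 N. Pads are 19 mm wide; open, the fingers measure 130 mm over their backs; the gripper's body (78 mm by 193 mm) begins 47 mm behind the grasp point.
Start: joints at [16.507, 20.546, 0.682, 0, -70.136, -16.507], TCP at [0.675, -0, 0.205] pointing down, gripper open.
Joint ranges: [-176.03, 176.03], [-82.01, 121.73], [-58.28, 71.71], [-173.87, 95.51], [-174.79, -0.11], [-173.66, 173.66]. Speed limits (degrees/s): [136.94, 136.94, 172.46, 180, 180, 180].

### API

Orientations are given as a 3x3 rotation matrix whose columns are the frame's x, y, z axes.
In Python, from rig import robot gives the robot as it stands. Calls block until the motion is done:
- robot.goto(position, orientation): joint-space move of the TCP to a pose.
- robot.servo_line(position, ori=None, speed=0.15): straight line of the TCP; ori=None keeps the orientation; speed is the mean speed in m/s.
- robot.movej(angles): joint-space move.
- robot.move_gripper(opening): opening from 0.0 (shut) to 1.0 (fully open); the grip force is fixed at half the most; returns when the fingers have stopped.
- robot.dwell(seconds).
- robot.ik(position, orientation): joint angles nearest the present ones, or None.
- robot.grab_frame(name): name is "scene" or "side" or "wrist"; returns (picture, depth): 384x512x3 uint8, red, green, blue; 384x512 float32, m along the optical axis (not along the pixel's ray), 0 where there is no reading.
- robot.camera_info(name): a dict with "vfov" (degrees; the focal length in pixels is half the picture's height over the tangent of half this angle, whatever the lens; pixels are square), "cx", "cy" (the principal point, pixels), "k1" (the pictures are not rectified: a ray, as slopes to the right and down, at radius r is drawn at 1 + k1 r^2 times it, then the intrinsics apply), "view" (4x4, takes a point from world to camera coordinates); the wrist camera has in their place "T_tool_cam" (4x4, takes a point from camera to tool coordinates, whose origin is the TCP and whose axes are the flange's). Camera axes: x right, y down, z forward; pixel columns grow to the right and rows downward; lengths in m; the calibration is good to about 2 mm. A picture is of the moment at which its call begins: read the wrist's pose just before it. camera_info takes no time and is no camera call.
A pose or a line that the arm cannot do raises robot.Unreachable and nothing moves.
- robot.job_done(): hands the job in, once; it reports no verdict.
Readings, each from a call of its own:
- robot.read_t(): time.
- robot.read_qpos(): joint angles.
- robot.read_qvel(): joint speeds.
- robot.read_effort(): joint torques, N m.
- robot.read_position(): TCP position.
- robot.read_tcp_rot(): TCP orientation.
- robot.read_force(): force on the tool from outside, world axes, zero at the start.
- robot.read_ft_torque(): the same for the moment, N m.
- robot.read_grip_width(): opening from 0.0 (shut) to 1.0 (fully open).
Only numpy, scipy, OpenCV 4.12 (cv2) and the standard library are available. Lean on these libraries where they do the work, as an engineer would, in place of code of your own. Each camera call takes 0.05 s, during which the arm holds its last target. There are 200 camera calls.

## Working session

There is one attempt and no reset: what is moved stays moved. The work goes in short steps, each a Python script; the robot and the scene stay as the last script left them, time stands still between calls to the robot, and variables do not carry over. Pictures are saved under pics/ and viewed, about 8 in all and at most 12, crops included, and the job is handed in when it is done.

```bash
mkdir -p pics; ls; cat > h.py <<'E'
import numpy as np, cv2
from rig import robot
def K(n):
    c=robot.camera_info(n); f=192/np.tan(np.radians(c["vfov"])/2); return c,f
def campose(n):
    c,f=K(n)
    if n=="wrist":
        T=np.eye(4);T[:3,:3]=np.array(robot.read_tcp_rot()).reshape(3,3);T[:3,3]=robot.read_position()
        return T@np.array(c["T_tool_cam"])
    return np.linalg.inv(np.array(c["view"]))
def ray(n,uv,T):
    c,f=K(n); d=np.array([(uv[0]-c["cx"])/f,(uv[1]-c["cy"])/f]); s=d.copy()
    for _ in range(20): s=d/(1+c["k1"]*(s@s))
    v=T[:3,:3]@np.array([s[0],s[1],1.]); return T[:3,3],v
def onplane(n,uv,z,T):
    o,v=ray(n,uv,T); return o+v*(z-o[2])/v[2]
def bydepth(n,uv,d,T):
    o,v=ray(n,uv,T); return o+v*d
def cloud(n,depth,T):
    c,f=K(n); h,w=depth.shape; u,v=np.meshgrid(np.arange(w),np.arange(h))
    d=np.stack([(u-c["cx"])/f,(v-c["cy"])/f],-1); s=d.copy()
    for _ in range(20): s=d/(1+c["k1"]*(s**2).sum(-1,keepdims=True))
    P=np.concatenate([s,np.ones((h,w,1))],-1)*depth[...,None]
    return P@T[:3,:3].T+T[:3,3]
def grab(n):
    T=campose(n); im,d=robot.grab_frame(n); return im,d,T
def save(name,im,s=1): cv2.imwrite(f"pics/{name}.png",cv2.resize(im[...,::-1],None,fx=s,fy=s,interpolation=cv2.INTER_CUBIC))
def down(a):  # tool down, tool y axis at angle a (deg) from world y
    c,s=np.cos(np.radians(a)),np.sin(np.radians(a))
    return np.array([[c,-s,0],[s,c,0],[0,0,1]])@R0
R0=np.array([[1,0,0],[0,-1,0],[0,0,-1.]])
E
python3 - <<'E'
from h import *
print(robot.read_tcp_rot(),robot.read_t())
ims=[]
for n in("scene","side"):
    im,d,T=grab(n); save(n+"0",im,1.5); np.savez(n+"0.npz",im=im,d=d,T=T)
    c=robot.camera_info(n); print(n,{k:c[k] for k in("vfov","cx","cy","k1")},T.round(3).tolist())
print(robot.camera_info("wrist"))
E
```

```text
pics
[[-1.06716771e-04 -9.99998632e-01 -1.65071611e-03]
 [-9.99999986e-01  1.06931822e-04 -1.30189230e-04]
 [ 1.30365566e-04  1.65070220e-03 -9.99998629e-01]] 0.0
scene {'vfov': 54.36026423952224, 'cx': 252.8988916299847, 'cy': 189.52151777039978, 'k1': -0.0046561943320650254} [[0.853, 0.29, -0.433, 1.001], [0.522, -0.466, 0.715, -0.698], [0.005, -0.836, -0.549, 0.637], [0.0, 0.0, 0.0, 1.0]]
side {'vfov': 55.03832429916827, 'cx': 257.4714953100981, 'cy': 187.4101762193541, 'k1': -0.09428329499915522} [[-0.942, -0.162, 0.292, 0.262], [-0.334, 0.484, -0.809, 0.856], [-0.01, -0.86, -0.51, 0.64], [0.0, 0.0, 0.0, 1.0]]
{'vfov': 60.68069021517746, 'cx': 249.8934884647461, 'cy': 193.95801998769937, 'k1': -0.042848225647407256, 'T_tool_cam': array([[-3.92738632e-04, -9.60888901e-01, -2.76933864e-01,
         7.41876991e-02],
       [ 9.99999908e-01, -4.25425586e-04,  5.79493146e-05,
        -2.07532850e-04],
       [-1.73497604e-04, -2.76933815e-01,  9.60888980e-01,
        -1.78114990e-01],
       [ 0.00000000e+00,  0.00000000e+00,  0.00000000e+00,
         1.00000000e+00]])}
```

View pics/scene0.png

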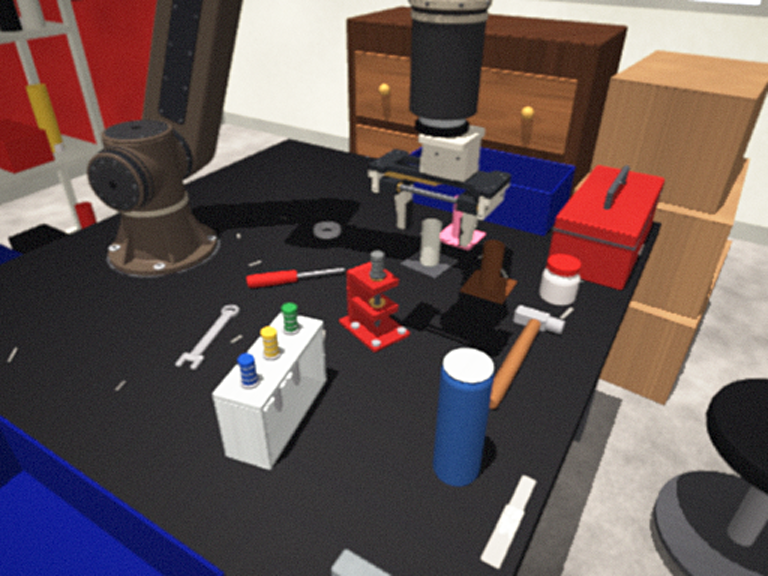

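View pics/side0.png

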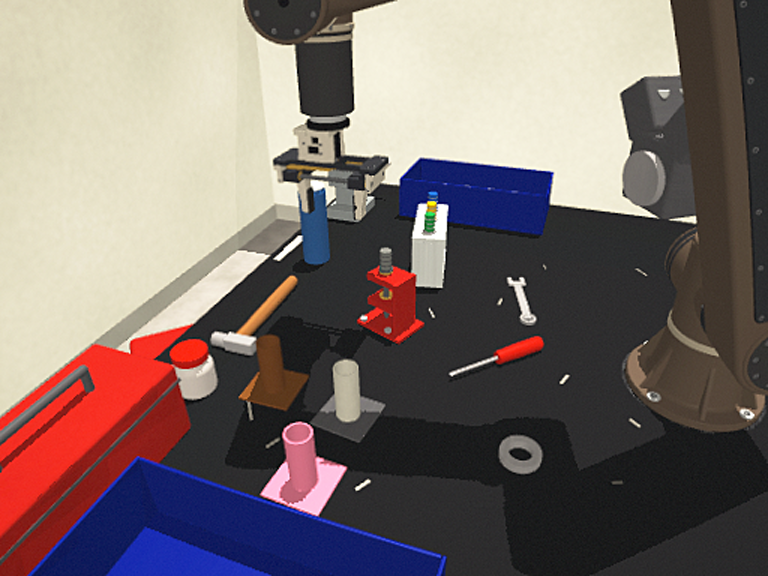

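Scene view (1.5× pixels): rack with blue (248,370), yellow (270,342) and green (290,318) pins. The worn grey pin is in the bracket at (377,265), and the tubes are white (430,243), brown (493,265) and pink (462,225). In the side view the tubes are white (346,390), brown (270,365) and pink (300,460). The white one, on the dark foot, fits the description. Next I'll compute positions from the depth data.

```bash
python3 - <<'E'
from h import *
for n in("scene","side"):
    z=np.load(n+"0.npz"); im,d,T=z["im"],z["d"],z["T"]; P=cloud(n,d,T); hsv=cv2.cvtColor(im,cv2.COLOR_RGB2HSV).astype(int)
    ok=(d>0)&(P[...,0]>.3)&(P[...,0]<.95)&(abs(P[...,1])<.5)
    H,S,V=hsv[...,0],hsv[...,1],hsv[...,2]
    def rep(name,m,zl,zh,minA=8):
        m=(m&ok&(P[...,2]>zl)&(P[...,2]<zh)).astype(np.uint8)
        k,L,st,ce=cv2.connectedComponentsWithStats(m)
        for i in range(1,k):
            if st[i,4]>=minA: q=P[L==i]; print(n,name,st[i,4],ce[i].round(1),q.mean(0).round(4),"min",q.min(0).round(3),"max",q.max(0).round(3))
    rep("yellow",(H>20)&(H<35)&(S>130),.13,.18); rep("green",(H>45)&(H<85)&(S>120),.13,.18); rep("blue",(H>100)&(H<130)&(S>120),.13,.18)
    rep("grey",(S<70),.128,.175); rep("whitetube",(S<60)&(V>90),.02,.108,30); rep("racktop",(S<60)&(V>90),.112,.125,30)
    rep("red",((H<8)|(H>172))&(S>150),.108,.122,30)
E
```

```text
scene yellow 126 [179.2 225.7] [ 0.561  -0.263   0.1533] min [ 0.545 -0.27   0.13 ] max [ 0.568 -0.25   0.165]
scene green 70 [192.2 205.6] [ 0.5464 -0.202   0.1613] min [ 0.535 -0.212  0.154] max [ 0.555 -0.191  0.165]
scene green 11 [193.2 212. ] [ 0.5511 -0.2062  0.1485] min [ 0.546 -0.211  0.145] max [ 0.555 -0.2    0.152]
scene green 13 [193.4 216. ] [ 0.5511 -0.2069  0.138 ] min [ 0.546 -0.212  0.135] max [ 0.555 -0.199  0.141]
scene blue 142 [164.1 243.3] [ 0.5736 -0.321   0.1551] min [ 0.56  -0.329  0.136] max [ 0.582 -0.309  0.165]
scene blue 702 [308.8 266.2] [ 0.8362 -0.2318  0.1561] min [ 0.801 -0.241  0.13 ] max [ 0.86  -0.199  0.18 ]
scene grey 57 [406.6 130.1] [0.8523 0.4619 0.1591] min [0.847 0.449 0.134] max [0.857 0.499 0.173]
scene grey 133 [251.  175.1] [ 0.579  -0.0114  0.1514] min [ 0.565 -0.02   0.128] max [0.587 0.004 0.168]
scene grey 25 [189.4 213. ] [ 0.5428 -0.2096  0.1445] min [ 0.536 -0.212  0.131] max [ 0.554 -0.204  0.158]
scene grey 11 [174.6 229.2] [ 0.5523 -0.2685  0.1442] min [ 0.549 -0.27   0.13 ] max [ 0.554 -0.267  0.156]
scene grey 13 [159.5 24
[... 2160 characters left out ...]
 0.5358 -0.1655  0.0655] min [ 0.502 -0.178  0.02 ] max [ 0.572 -0.154  0.108]
side whitetube 192 [156.2 226.1] [0.8143 0.1716 0.025 ] min [0.774 0.156 0.02 ] max [0.866 0.183 0.03 ]
side whitetube 390 [130.6 251. ] [0.8009 0.3042 0.0439] min [0.77  0.263 0.02 ] max [0.833 0.373 0.103]
side whitetube 585 [230.7 257.8] [0.5418 0.2701 0.0692] min [0.525 0.242 0.02 ] max [0.564 0.284 0.102]
side racktop 396 [286.9 150. ] [ 0.5496 -0.234   0.1203] min [ 0.502 -0.357  0.112] max [ 0.608 -0.157  0.125]
side red 295 [261.1 185.3] [0.5566 0.0111 0.1168] min [ 0.519 -0.031  0.108] max [0.607 0.041 0.122]
side red 253 [ 96.8 268.6] [0.7705 0.4414 0.115 ] min [0.768 0.373 0.108] max [0.773 0.5   0.122]
```

```bash
sed -i 's/^R0=.*/R0=np.array([[0,-1,0],[-1,0,0],[0,0,-1.]])/; s/tool y axis at angle a (deg) from world y/tool y along -x turned by a deg/' h.py
python3 - <<'E'
from h import *
for n,x,y,a in(("tube",.546,.262,0),("rack",.558,-.259,12.3),("pin",.575,-.007,0)):
    robot.goto([x,y,.27],down(a)); robot.dwell(.3)
    im,d,T=grab("wrist"); np.savez("w_"+n+".npz",im=im,d=d,T=T); print(n,robot.read_t(),np.round(robot.read_position(),4))
ims=[np.load(f"w_{n}.npz")["im"] for n in("tube","rack","pin")]
m=np.vstack([np.hstack([cv2.resize(i,(400,300)) for i in ims[:2]]),np.hstack([cv2.resize(ims[2],(400,300)),np.zeros((300,400,3),np.uint8)])])
save("wrist1",m)
E
```

```text
tube 1.6 [0.5463 0.2613 0.2697]
rack 3.8333 [ 0.5582 -0.2586  0.27  ]
pin 5.175 [ 0.575  -0.0078  0.2699]
```

View pics/wrist1.png

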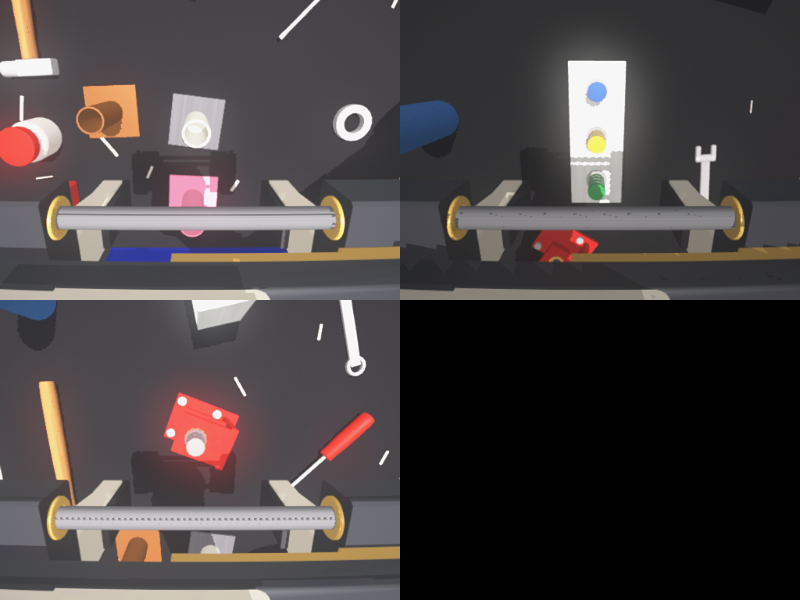

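The wrist mosaic (0.78× scale) shows the white tube rim at (196,130) in the first tile, with brown and pink beside it. The yellow pin is at (596,141) between blue and green, and the grey pin is at (195,443) in the bracket. Next I'll fit the top circles and make one confirming crop.

```bash
cat >> h.py <<'E'
def top(n,im,d,T,ztop,near,r,tol=.006,rad=.03):
    """centre of a round top face at height ztop: depth mask near a point, enclosing circle, ray to the plane"""
    P=cloud(n,d,T); m=(d>0)&(abs(P[...,2]-ztop)<tol)&(np.hypot(P[...,0]-near[0],P[...,1]-near[1])<rad)
    k,L,st,ce=cv2.connectedComponentsWithStats(m.astype(np.uint8)); i=1+np.argmax(st[1:,4]); m=(L==i).astype(np.uint8)
    cs,_=cv2.findContours(m,cv2.RETR_EXTERNAL,cv2.CHAIN_APPROX_NONE); e=cv2.fitEllipse(max(cs,key=len))
    q=P[m>0]; return onplane(n,e[0],ztop,T),np.array(e[0]),np.array(e[1]),q.mean(0),np.median(q[:,2])
E
python3 - <<'E'
from h import *
crops=[]
for f,zt,near,r,rad in(("tube",.1,(.546,.262),.02,.03),("rack",.162,(.558,-.259),.011,.018),("pin",.165,(.575,-.007),.011,.02)):
    z=np.load(f"w_{f}.npz"); im,d,T=z["im"],z["d"],z["T"]
    p,uv,ax,c,mz=top("wrist",im,d,T,zt,near,r,rad=rad); print(f,p.round(4),uv.round(1),ax.round(1),"cloud",c.round(4),"z",mz.round(4))
    if f=="rack":
        for nm,nr in(("blue",(.571,-.318)),("green",(.545,-.2))):
            try: q=top("wrist",im,d,T,zt,nr,r,rad=.018); print(nm,q[0].round(4),q[2].round(1))
            except Exception as e: print(nm,e)
    u,v=uv.astype(int); c=im[max(v-45,0):v+45,u-45:u+45].copy(); cv2.drawMarker(c,(45,min(v,45)),(255,0,255),cv2.MARKER_CROSS,8); crops.append(cv2.resize(c,(260,260)))
save("crops1",np.hstack(crops))
E
```

```text
tube [0.5459 0.26   0.1   ] [250.5 169.8] [35.2 35.5] cloud [0.546  0.2602 0.0983] z 0.0985
rack [ 0.5577 -0.2598  0.162 ] [251.1 184. ] [22.6 23.1] cloud [ 0.5576 -0.2594  0.1607] z 0.1608
blue [ 0.5699 -0.3169  0.162 ] [24.1 24.8]
green [ 0.5452 -0.2019  0.162 ] [21.8 22. ]
pin [ 0.5756 -0.0069  0.165 ] [249.4 187.1] [23.1 23.2] cloud [ 0.5756 -0.0065  0.1637] z 0.1638
```

View pics/crops1.png

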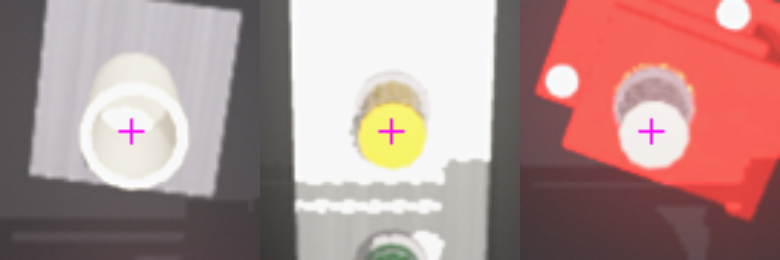

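The confirming crop shows all three crosses centred on the intended items: white tube rim, yellow grip, and grey grip in the red bracket. Now I'll grasp and pull the worn pin.

```bash
python3 - <<'E'
from h import *
R=down(12.1); x,y=.5756,-.0069
robot.goto([x,y,.2],R); robot.servo_line([x,y,.129],R,.08)
print("pos",np.round(robot.read_position(),4),np.round(robot.read_force(),2))
robot.move_gripper(0.); print("w",robot.read_grip_width()*88,np.round(robot.read_force(),2))
robot.servo_line([x,y,.15],R,.05); print(np.round(robot.read_force(),2),robot.read_grip_width()*88)
robot.servo_line([x,y,.27],R,.1); print(np.round(robot.read_force(),2),robot.read_grip_width()*88,np.round(robot.read_position(),4),robot.read_t())
robot.dwell(.2)
a,_,_=grab("scene");b,_,_=grab("side"); save("held1",np.hstack([cv2.resize(a[20:230,130:410],(400,300)),cv2.resize(b[20:230,120:400],(400,300))]))
E
```

```text
pos [ 0.576  -0.0068  0.1295] [0.47 0.53 1.5 ]
w 20.985177232690443 [-0.1   0.16 -0.92]
[ 0.5  -0.42 -0.94] 21.39831578734828
[-0.21  0.43 -0.98] 21.134974576815686 [ 0.5752 -0.0069  0.2692] 9.575
```

View pics/held1.png

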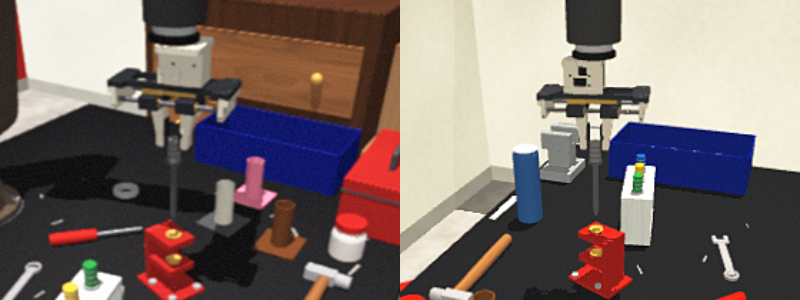

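The worn pin is out and hangs vertical, at (173,180) in the left tile and (597,175) in the right. Both bushings are empty. Now I'll drop it in the white tube.

```bash
python3 - <<'E'
from h import *
R=down(12.1); x,y=.5459,.2600
robot.goto([x,y,.27],R); robot.dwell(.2); p=robot.read_position(); print(np.round(p,4))
f0=np.array(robot.read_force())
for z in(.2,.16,.128):
    robot.servo_line([x,y,z],R,.1); print(z,np.round(np.array(robot.read_force())-f0,2),robot.read_grip_width()*88)
robot.move_gripper(.6); robot.dwell(.3); robot.servo_line([x,y,.25],R,.15)
im,d,T=grab("wrist"); a,_,_=grab("scene"); b,_,_=grab("side")
robot.goto([.5756,-.0069,.27],R); robot.dwell(.4)
w,d,T=grab("wrist"); np.savez("w_bush.npz",im=w,d=d,T=T); print(robot.read_t())
save("drop",np.vstack([np.hstack([cv2.resize(a[100:220,230:390],(400,300)),cv2.resize(b[190:310,160:320],(400,300))]),np.hstack([cv2.resize(im[90:240,150:350],(400,300)),cv2.resize(w[100:250,150:350],(400,300))])]))
E
```

```text
[0.5464 0.2587 0.2702]
0.2 [ 0.3  -0.14  0.74] 21.326491691455853
0.16 [-0.06 -0.04 -0.11] 21.551703425111857
0.128 [0.25 0.66 1.14] 21.200724830555313
16.65
```

View pics/drop.png

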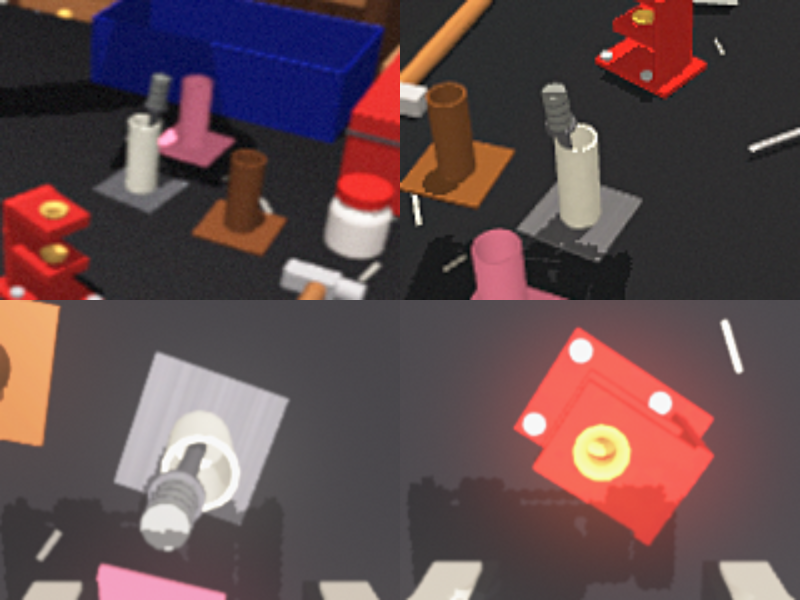

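The worn pin stands leaning inside the white tube, at (158,110), (568,120) and (190,480) in the tiles. Geometry limits the lean to about 0.27 rad. The bushing rim at (601,452) is clear. Next I'll measure the rim, then look at the yellow pin again at the same yaw so the camera bias cancels.

```bash
python3 - <<'E'
from h import *
z=np.load("w_bush.npz"); im,d,T=z["im"],z["d"],z["T"]
q=top("wrist",im,d,T,.123,(.5756,-.0069),.015,tol=.004,rad=.022); print("depth",q[0].round(4),q[1].round(1),q[2].round(1),q[4])
hsv=cv2.cvtColor(im,cv2.COLOR_RGB2HSV).astype(int); m=((hsv[...,0]>14)&(hsv[...,0]<40)).astype(np.uint8); m[:,:200]=0;m[:,300:]=0;m[:140]=0;m[230:]=0
cs,_=cv2.findContours(m,cv2.RETR_EXTERNAL,cv2.CHAIN_APPROX_NONE); c=max(cs,key=cv2.contourArea); e=cv2.fitEllipse(cv2.convexHull(c)); print("colour",np.round(e[0],1),np.round(e[1],1),onplane("wrist",e[0],.123,T).round(4))
R=down(12.1); robot.move_gripper(1.); x,y=.5577,-.2598
robot.goto([x,y,.27],R); robot.dwell(.4)
im,d,T=grab("wrist"); q=top("wrist",im,d,T,.162,(x,y),.011,rad=.018); print("yellow",q[0].round(4),q[1].round(1),q[2].round(1),q[4],"tcp",np.round(robot.read_position(),4),robot.read_t())
E
```

```text
depth [ 0.5759 -0.0061  0.123 ] [249.9 175.7] [26.3 26.9] 0.12127293572971382
colour [250.4 176. ] [28.2 28.6] [ 0.5754 -0.0058  0.123 ]
yellow [ 0.5578 -0.2597  0.162 ] [250.6 184.6] [22.8 23.1] 0.1607308186782911 tcp [ 0.5579 -0.2593  0.2701] 18.8833
```

```bash
python3 - <<'E'
from h import *
R=down(12.1); x,y=.5578,-.2597
robot.servo_line([x,y,.18],R,.12); robot.servo_line([x,y,.126],R,.08); print(np.round(robot.read_position(),4),np.round(robot.read_force(),2))
robot.move_gripper(0.); print(robot.read_grip_width()*88,np.round(robot.read_force(),2))
robot.servo_line([x,y,.30],R,.12); print(robot.read_grip_width()*88,np.round(robot.read_force(),2))
robot.goto([.5756,-.006,.30],R); robot.servo_line([.5756,-.006,.254],R,.08); robot.dwell(.4)
print(np.round(robot.read_position(),4),robot.read_t(),np.round(robot.read_force(),2))
o=[]
for n,(u,v) in(("scene",(251,180)),("side",(257,180))):
    im,d,T=grab(n); np.savez(n+"1.npz",im=im,d=d,T=T); o.append(cv2.resize(im[v-70:v+50,u-65:u+65],(390,360),interpolation=cv2.INTER_CUBIC))
save("align",np.hstack(o))
E
```

```text
[ 0.5582 -0.2598  0.1264] [0.33 0.47 1.02]
21.01879539951529 [-1.08  0.52 -0.07]
20.979710296175462 [-0.32 -0.55 -1.93]
[ 0.5757 -0.0059  0.2542] 25.3917 [-0.39 -0.11 -1.04]
```

View pics/align.png

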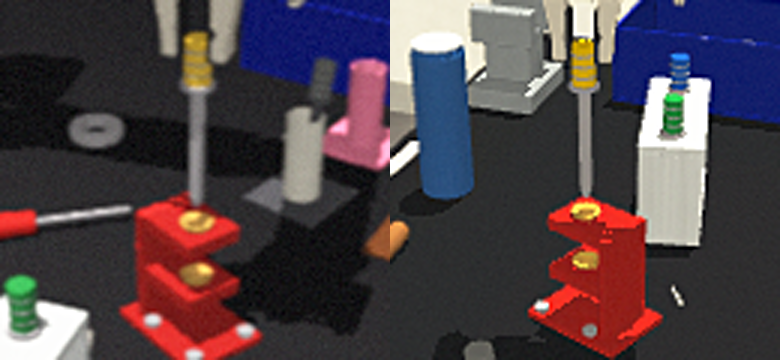

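The pin hangs vertical with its nose at (197,205) left and (586,197) right. The bushings are at (198,222) and (586,212), so they line up within about 1 px. I'll insert in small steps while watching the force.

```bash
cat > ins.py <<'E'
from h import *
def down_to(zs,x,y,R,f0,lim=8):
    for z in zs:
        robot.servo_line([x,y,z],R,.04); f=np.array(robot.read_force())-f0
        print(round(z,3),np.round(f,1),np.round(robot.read_position(),4),np.round(robot.read_ft_torque(),2))
        if np.abs(f).max()>lim: print("STOP"); return False
    return True
E
python3 - <<'E'
from ins import *
f0=np.array(robot.read_force())
if down_to([.24,.23,.22,.21],.5756,-.006,down(12.1),f0):
    robot.dwell(.4); print(np.round(np.array(robot.read_force())-f0,1))
print(robot.read_t(),robot.read_grip_width()*88)
E
```

```text
0.24 [-0.6 -0.9  0.5] [ 0.5755 -0.0061  0.2397] [-0.03  0.01 -0.06]
0.23 [-0.2  0.6  0.8] [ 0.5755 -0.0061  0.2297] [0.   0.04 0.01]
0.22 [-0.4 -0.4 -0. ] [ 0.5754 -0.0061  0.2197] [ 0.03 -0.    0.03]
0.21 [-0.4  0.3 -0.3] [ 0.5754 -0.0061  0.2097] [-0.02 -0.02  0.  ]
[ 0.  -0.1 -0.8]
27.5917 20.991714728036214
```

```bash
python3 - <<'E'
from ins import *
f0=np.array(robot.read_force())
ok=down_to([.195,.183,.176,.17,.16,.152,.144],.5756,-.006,down(12.1),f0)
robot.dwell(.6); print(np.round(np.array(robot.read_force())-f0,1),robot.read_t(),robot.read_grip_width()*88)
o=[]
for n,(u,v) in(("scene",(251,195)),("side",(257,190))):
    im,d,T=grab(n); np.savez(n+"2.npz",im=im,d=d,T=T); o.append(cv2.resize(im[v-60:v+60,u-65:u+65],(390,360),interpolation=cv2.INTER_CUBIC))
save("final",np.hstack(o))
E
```

```text
0.195 [0.1 0.6 0.4] [ 0.5755 -0.0061  0.1947] [-0.03 -0.01  0.01]
0.183 [-0.5 -0.8  0. ] [ 0.5755 -0.006   0.1827] [-0.01 -0.02 -0.01]
0.176 [ 1.  -0.3  1. ] [ 0.5754 -0.0061  0.1756] [-0.02 -0.02 -0.02]
0.17 [-0.4 -1.   0.3] [ 0.5754 -0.0061  0.1696] [-0.01  0.03  0.02]
0.16 [-0.6  0.6 -0.6] [ 0.5754 -0.0061  0.1596] [-0.01  0.01 -0.01]
0.152 [-0.  -0.1  0.3] [ 0.5754 -0.0061  0.1516] [ 0.04 -0.03 -0.01]
0.144 [ 0.  -0.3  0.6] [ 0.5754 -0.0061  0.1436] [-0.06 -0.01  0.06]
[-0.3 -0.2 -0.6] 30.8917 21.0528373702031
```

View pics/final.png

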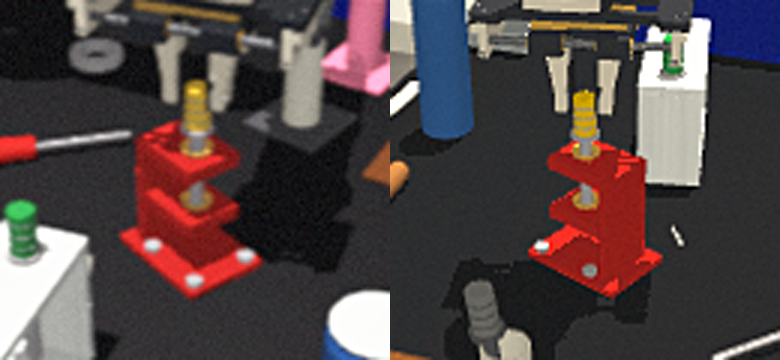

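The final view shows the shank spanning both bushings at (197,150) to (197,195) left and (586,140) to (586,200) right. The collar is clear above the upper rim, and the grip sits between the fingers. One numeric check of the height and of the worn pin, then I'll hand in.

```bash
python3 - <<'E'
from h import *
for n in("scene","side"):
    z=np.load(n+"2.npz"); im,d,T=z["im"],z["d"],z["T"]; P=cloud(n,d,T); h=cv2.cvtColor(im,cv2.COLOR_RGB2HSV).astype(int)
    near=(d>0)&(np.hypot(P[...,0]-.5755,P[...,1]+.006)<.02)
    y=near&(h[...,0]>18)&(h[...,0]<36)&(h[...,1]>130)&(P[...,2]>.135); q=P[y]; print(n,"yellow z",q[:,2].min().round(4),q[:,2].max().round(4),q.mean(0).round(4))
    w=(d>0)&(np.hypot(P[...,0]-.5459,P[...,1]-.26)<.06)&(P[...,2]>.115); q=P[w]; print(n,"worn: n",len(q),"mean",q.mean(0).round(3) if len(q) else "","zmax",q[:,2].max().round(3) if len(q) else "")
print(robot.read_t(),np.round(robot.read_position(),4),np.abs(robot.read_qvel()).max(),robot.read_grip_width()*88)
robot.job_done()
E
```

```text
scene yellow z 0.145 0.2499 [ 0.5784 -0.0116  0.1684]
scene worn: n 61 mean [0.562 0.263 0.169] zmax 0.524
side yellow z 0.1424 0.2466 [0.5735 0.0025 0.167 ]
side worn: n 1615 mean [0.515 0.251 0.492] zmax 0.593
30.9917 [ 0.5756 -0.006   0.144 ] 0.09217322601178965 21.227379125532934
the job is handed in; nothing more can be done
```

I pulled the worn pin out of the red bracket, released it tip-down in the white scrap tube, and threaded the new yellow pin down through both bushings. I handed in at about 31 s with the new pin still held.

**Last checks, new pin:**
- The arm was at rest with a grip width of 21.2 mm. Side forces stayed at or below about 1 N all the way in, with no sign of jamming.
- The tip should be about 28 mm above the bench, from the arm pose. That is about 22 mm below the lower bushing, with the collar about 15 mm above the upper one.
- The lower edge of the yellow grip read about 0.142–0.145 m in the two cameras, against the 0.142 m expected.
- Both camera views showed the shank upright on the bushing axis.

**Last checks, worn pin:** pictures after the release showed it leaning inside the white tube. The tube's bore limits that lean to about 0.27 rad, under the 0.4 rad allowed.

**Checks that gave nothing useful:**
- The last depth check of the worn pin was spoiled by the arm being in the same area, so it rests on the earlier pictures.
- The upper limit of the yellow depth reading (0.25 m) came from gripper parts, so it doesn't confirm the top of the grip.

I did not touch the blue and green pins. The green one is still seated in the last pictures, and blue was last seen in place just before the insertion.

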